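# Put three stoneware pots back on their own display stands

### The arm

A 7-joint arm with a two-finger parallel gripper is mounted at the origin on the work surface. World frame = base frame: x ahead of the robot, y to its left, z up, the work surface at z = 0. Lengths are in m, angles in rad, forces in N, time in s.
With the tool pointing down it reaches from about 0.4 to 0.875 m from the base axis. Payload 19.3 kg.
Tool frame: the origin (TCP) lies at the very end of the fingers, on their centre line; the grasp point (between the pads) lies 19 mm behind it; z points along the fingers, y is the direction in which the jaws open and shut (so a half turn about z gives the same grasp; the last joint's range is limited). The gripper opens to 85 mm and grips with 20 to 120 N. Pads are 22 mm wide; open, the fingers measure 114 mm over their backs; the gripper's body (76 mm by 85 mm) begins 54 mm behind the grasp point. The pads swing forward as they close: fully open they stand 13 mm farther back than shut.
Start: joints at [-1.397, 0.521, -0.036, 1.599, 0.021, 1.021, -0.113], TCP at [0.151, 0.607, 0.231] pointing down, gripper open.
Joint ranges: [-2.91, 2.91], [-0.3, 2.13], [-1.5, 1.42], [0.17, 2.43], [-1.26, 4.41], [0.16, 1.93], [-2.52, 2.52]. Speed limits (rad/s): [1.89, 1.89, 2.39, 2.39, 3.01, 3.01, 3.01].

### API

Orientations are given as [roll, pitch, yaw] about the fixed x, y, z axes, in that order (R = Rz(yaw) Ry(pitch) Rx(roll)).
In Python, from workcell import bot, grab_frame, calibration, workorder gives the robot as it stands.
- The arm moves only by the tool move_arm, never from a script. Its arguments are lists of equal length, an entry for each row: "jaw": the closure in counts, from 0 (fully open) to 255 (shut); "dp": the shift along the tool's x, y, z in units of 800 mm (1.0 is 800 mm), a list of three; "rotation": the turn, a rotation vector about the tool's x, y, z in units of pi rad (1.0 is pi rad), a list of three. In form: {"jaw": [jaw, ...], "dp": [[dx, dy, dz], ...], "rotation": [[rx, ry, rz], ...]}. A call has 1 to 10 rows; each row shifts and turns the commanded pose from where the row before left it, along the tool's axes as they then stand; what a row does not reach is not made up. A row lasts 1/8 s, in which the tool goes at most 62.5 mm and 10.7 degrees, less where a joint would pass 70% of its speed; a pose out of reach is approached as far as the arm can. A call with a number of a shift or a turn outside -1 to 1 is refused whole. A call with a gripper value outside its range is refused whole. The fingers move at their own pace and stop on an object; "squeeze" is the grip in N (left out, the last holds). Time passes only in rows, so rows that do not move let the fingers close. It gives the time, the measured TCP pose, the force and the opening at its end, in the units of the state.
- bot.observe(): the state, without advancing time (a new reading comes with each control period).
- grab_frame(name): name is "scene" or "side" or "wrist"; returns the picture (384x512x3 uint8, blue, green, red); there is no depth.
- calibration(name): a dict with "camera_matrix" (3x3 intrinsics, pixels), "T" (4x4, takes a point from camera to world coordinates). Camera axes: x right, y down, z forward; pixel columns grow to the right and rows downward; lengths in m; the calibration is good to about 2 mm. A picture is of the moment at which its call begins: read the wrist's pose just before it. calibration takes no time and is no camera call; for the wrist camera it gives the pose at the moment of the call.
- workorder.job_done(): hands the job in, once; it reports no verdict.
The state is a dict: "clock": time; "qpos": joint angles; "qd": joint speeds; "joint_efforts": joint torques, N m; "position": TCP position; "tool_rot": TCP orientation; "force": force on the tool from outside, world axes, zero at the start; "moment": the same for the moment, N m; "grip_width": finger opening in m.
Only numpy, scipy, OpenCV 4.12 (cv2) and the standard library are available. Lean on these libraries where they do the work, as an engineer would, in place of code of your own. Each camera call takes 0.05 s, during which the arm holds its last target. There are 200 camera calls.

### The job

On this pottery stall the three pots on the dark wooden stands have been mixed up: each must end standing upright in the middle of the stand that has its own outline (round jar on the round stand, square bottle on the square stand, oblong trough lengthwise along the oblong stand). Every stand is taken, so first set one pot down on the empty six-sided cork trivet and let go of it there, then put all three where they belong. Do not drop, tip over or knock the pots against one another, and leave the saucers, the bowl and the price card where they are.

Things in the scene. Friction and masses are not known exactly. Their poses are not given: they have to be found in the camera images.
- jar: Round lidded tea jar, grey-green glazed stoneware, 0.2 to 0.4 kg: straight cylindrical side 58 mm in diameter from the underside to 62 mm up, then a flat lid with a small knob 18 mm wide, top at 80 mm. Grip the side across its diameter, from above. Origin: centre of its underside; z up (round: yaw has no meaning). At the start it stands on the oblong stand.
- bottle: Square bottle, grey-green glazed stoneware, 0.25 to 0.45 kg: body 52 x 52 mm with upright flat sides to 72 mm up, sloping shoulder and a round neck (24 mm, lip 30 mm wide), top at 94 mm. Origin: centre of its underside; x and y square to its flat sides, z up. At the start it stands on the round stand.
- trough: Oblong open planter trough, grey-green glazed stoneware, 0.2 to 0.4 kg: 110 mm long (x) by 46 mm wide (y) by 48 mm tall, walls 6 mm, open at the top. Grip it across its 46 mm width. Origin: centre of its underside; x along its length, z up. At the start it stands on the square stand.
- round_stand: Round dark wood display stand, 130 mm in diameter, flat top 22 mm above the table. It is fixed and does not move. Origin: centre of its underside, on the table; z up.
- square_stand: Square dark wood display stand, 120 x 120 mm, flat top 22 mm above the table. It is fixed and does not move. Origin: centre of its underside, on the table; z up, x and y square to its sides.
- oblong_stand: Oblong dark wood display stand, 180 mm long (x) by 90 mm wide (y), flat top 22 mm above the table. It is fixed and does not move. Origin: centre of its underside, on the table; z up, x along its length.
- trivet: Six-sided cork trivet, 120 mm across its flats, flat top 10 mm above the table, empty at the start: the free spot. It is fixed and does not move. Origin: centre of its underside, on the table; z up.
- saucers: Bystander: dark stoneware stack of saucers, 104 mm in diameter, 50 mm tall, loose. Origin: centre of its underside.
- bowl: Bystander: dark stoneware open bowl, 110 mm in diameter, 60 mm tall, loose. Origin: centre of its underside.
- card: Bystander: blank pink price card, 80 mm wide (y), upright in a small wooden foot, 72 mm tall in all, loose. Origin: centre of its underside.
Things that resemble listed ones, but are neither listed nor needed, are in the scene too. Leave any orange look-alike of the bottle alone.

How it is judged:
By the outcome, as a careful person would: the job done as asked, in the order asked, and still so for the second after the job is handed in, with the robot touching nothing.
It also fails if it takes over 112 s, if anything falls off the work surface, if the arm or the gripper's body presses on something with over 40 N, if the wrist force passes 120 N, or if a joint passes its speed limit or range.

## Working session

There is one attempt and no reset: what is moved stays moved. The work goes in short steps, Python scripts to look and compute and a tool call to move; the robot and the scene stay as the last step left them, time stands still between calls to the robot, and variables do not carry over. Pictures are saved under pics/ and viewed, about 12 in all and at most 16, crops included, and the job is handed in when it is done.

Besides the shell and the picture viewer there is one more tool, called after "Emit:" as name(argument=value, ...) on one line, values as JSON. move_arm: Moves the arm, as the interface text tells. Shifts and turns lie within -1 to 1; 1 stands for 800 mm of shift or pi rad of turn. Its arguments: {"type":"object","properties":{"jaw":{"type":"array","items":{"type":"number"}},"dp":{"type":"array","items":{"type":"array","items":{"type":"number","minimum":-1,"maximum":1}}},"rotation":{"type":"array","items":{"type":"array","items":{"type":"number","minimum":-1,"maximum":1}}},"squeeze":{"type":"number"}},"required":["jaw","dp","rotation"]}

```bash
mkdir -p pics
python3 - <<'E'
from workcell import bot, grab_frame, calibration
import cv2,numpy as np
s=bot.observe(); print({k:np.round(v,3).tolist() for k,v in s.items()})
for n in("scene","side"):
    im=grab_frame(n); cv2.imwrite(f"pics/{n}0.png",im)
    c=calibration(n); print(n,np.round(c["camera_matrix"],1).tolist(),np.round(c["T"],3).tolist())
a=[cv2.imread(f"pics/{n}0.png") for n in("scene","side")]
for n,i in zip(("scene","side"),a): cv2.imwrite(f"pics/{n}0b.png",cv2.resize(i,(800,600),interpolation=cv2.INTER_CUBIC))
E
```

```text
{'clock': 0.0, 'qpos': [-1.397, 0.522, -0.036, 1.6, 0.021, 1.021, -0.113], 'qd': [0.0, -0.001, -0.001, 0.001, -0.001, -0.0, -0.001], 'joint_efforts': [-0.0, -92.711, 1.98, -36.994, 0.018, 0.008, 0.0], 'position': [0.151, 0.606, 0.231], 'tool_rot': [-3.14, 0.0, 2.898], 'force': [0.679, 0.41, 0.213], 'moment': [-0.026, 0.002, 0.008], 'grip_width': 0.085}
scene [[392.9, 0.0, 254.2], [0.0, 392.9, 196.9], [0.0, 0.0, 1.0]] [[-0.663, 0.479, -0.575, 1.104], [0.748, 0.413, -0.519, 0.488], [-0.011, -0.775, -0.632, 0.617], [0.0, 0.0, 0.0, 1.0]]
side [[413.6, 0.0, 259.7], [0.0, 413.6, 191.2], [0.0, 0.0, 1.0]] [[0.725, -0.332, 0.604, -0.062], [-0.689, -0.381, 0.617, -0.644], [0.025, -0.863, -0.504, 0.605], [0.0, 0.0, 0.0, 1.0]]
```

View pics/scene0b.png

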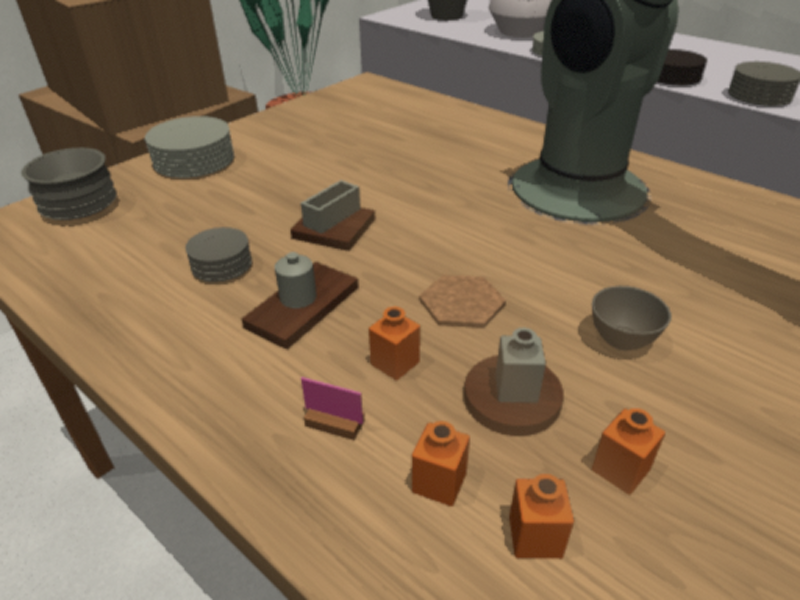

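View pics/side0b.png

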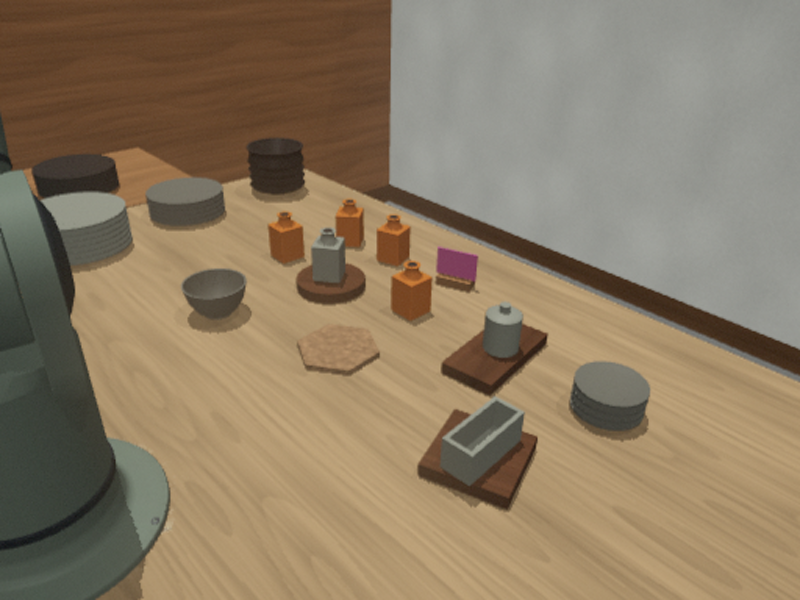

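```bash
cat > h.py <<'E'
from workcell import bot, grab_frame, calibration
import cv2,numpy as np
def cast(cal,uv,z):
    K,T=cal["camera_matrix"],np.asarray(cal["T"])
    uv=np.atleast_2d(uv).astype(float)
    d=np.c_[uv,np.ones(len(uv))]@np.linalg.inv(K).T@T[:3,:3].T
    o=T[:3,3]; return (o+d*((z-o[2])/d[:,2])[:,None])[:,:2]
E
python3 - <<'E'
from h import *
P={"scene":{"sq":(.022,[(293,224),(345,240),(375,209)]),"ob":(.022,[(245,318),(287,336),(358,281),(315,264)]),"rd":(.022,[(514,388)]),"tv":(.010,[(420,300),(436,323),(477,324),(505,302),(489,279),(445,278)]),
"jarknob":(.102,[(293,258)]),"botlip":(.116,[(525,335)]),"trtop":(.070,[(303,204),(331,215),(360,193),(334,183)]),"orange":(.094,[(395,313),(441,430),(546,483),(639,416)]),"bowl":(.06,[(629,308)]),"sauc":(.05,[(218,245)]),"card":(0.072,[(304,380),(362,394)])},
"side":{"sq":(.022,[(420,457),(512,490),(537,437),(462,412)]),"ob":(.022,[(443,364),(492,379),(547,331)]),"rd":(.022,[(331,278)]),"tv":(.010,[(298,348),(304,366),(346,372),(379,352),(368,328),(327,326)]),
"jarknob":(.102,[(505,307)]),"botlip":(.116,[(327,233)]),"trtop":(.07,[(442,441),(473,454),(523,411),(494,400)]),"orange":(.094,[(412,266),(394,219),(350,204),(285,216)]),"bowl":(.06,[(214,283)]),"sauc":(.05,[(610,381)]),"card":(0.072,[(438,248),(477,255)])}}
for k in P["scene"]:
    for n in P:
        z,p=P[n][k]; X=cast(calibration(n),np.array(p)*.64-.18,z)
        print(k,n,np.round(X,3).tolist(),"c",np.round(X.mean(0),3))
c=calibration("wrist");R=np.array(c["T"]);print(np.round(R,3).tolist(),np.round(c["camera_matrix"],1).tolist())
E
```

```text
sq scene [[0.506, -0.31], [0.481, -0.198], [0.367, -0.232]] c [ 0.451 -0.246]
sq side [[0.378, -0.229], [0.421, -0.342], [0.519, -0.306], [0.482, -0.206]] c [ 0.45  -0.271]
ob scene [[0.731, -0.159], [0.717, -0.079], [0.553, -0.095], [0.566, -0.183]] c [ 0.642 -0.129]
ob side [[0.544, -0.111], [0.571, -0.185], [0.741, -0.162]] c [ 0.619 -0.153]
rd scene [[0.588, 0.227]] c [0.588 0.227]
rd side [[0.584, 0.219]] c [0.584 0.219]
tv scene [[0.514, 0.004], [0.541, 0.058], [0.502, 0.106], [0.43, 0.108], [0.396, 0.054], [0.442, -0.003]] c [0.471 0.055]
tv side [[0.413, 0.085], [0.392, 0.039], [0.43, -0.016], [0.503, -0.01], [0.536, 0.056], [0.488, 0.106]] c [0.46  0.043]
jarknob scene [[0.649, -0.129]] c [ 0.649 -0.129]
jarknob side [[0.638, -0.145]] c [ 0.638 -0.145]
botlip scene [[0.586, 0.229]] c [0.586 0.229]
botlip side [[0.579, 0.219]] c [0.579 0.219]
trtop scene [[0.497, -0.283], [0.491, -0.218], [0.402, -0.234], [0.406, -0.298]] c [ 0.449 -0.258]
trtop side [[0.38, -0.262], [0.391, -0.301], [0.497, -0.293], [0.486, -0.254]] c [ 0.439 -0.278]
orange scene [[0.639, 0.063], [0.754, 0.233], [0.738, 0.354], [0.596, 0.385]] c [0.682 0.259]
orange side [[0.636, 0.056], [0.75, 0.225], [0.733, 0.342], [0.594, 0.376]] c [0.678 0.25 ]
bowl scene [[0.382, 0.281]] c [0.382 0.281]
bowl side [[0.38, 0.279]] c [0.38  0.279]
sauc scene [[0.66, -0.317]] c [ 0.66  -0.317]
sauc side [[0.663, -0.322]] c [ 0.663 -0.322]
card scene [[0.789, 0.047], [0.759, 0.117]] c [0.774 0.082]
card side [[0.755, 0.107], [0.789, 0.039]] c [0.772 0.073]
[[0.241, 0.936, 0.256, 0.086], [0.97, -0.232, -0.066, 0.623], [-0.002, 0.264, -0.964, 0.374], [0.0, 0.0, 0.0, 1.0]] [[312.4, 0.0, 255.4], [0.0, 312.4, 189.0], [0.0, 0.0, 1.0]]
```

Emit:
move_arm(jaw=[0,0,0,0,0,0,0,0,0,0], dp=[[-0.064,-0.0335,-0.006],[-0.064,-0.0335,-0.006],[-0.064,-0.0335,-0.006],[-0.064,-0.0335,-0.006],[-0.064,-0.0335,-0.006],[-0.064,-0.0335,-0.006],[-0.064,-0.0335,-0.006],[-0.064,-0.0335,-0.006],[-0.064,-0.0335,-0.006],[-0.064,-0.0335,-0.006]], rotation=[[0,0,0],[0,0,0],[0,0,0],[0,0,0],[0,0,0],[0,0,0],[0,0,0],[0,0,0],[0,0,0],[0,0,0]], squeeze=40)

```text
clock: 1.35
position: [0.5841, 0.2214, 0.2793]
tool_rot: [-3.141, -0.0, 2.898]
force: [0.6, 1.1, 0.4]
grip_width: 0.0854
```

```bash
cat >> h.py <<'E'
def snap(name,f):
    c=calibration(name); im=grab_frame(name); cv2.imwrite(f"pics/{f}.png",im)
    np.savez(f"pics/{f}.npz",camera_matrix=c["camera_matrix"],T=c["T"]); return im,c
def state():
    s=bot.observe(); print("t",round(s["clock"],2),"p",np.round(s["position"],4),"rot",np.round(s["tool_rot"],4),"w",round(float(s["grip_width"]),4),"F",np.round(s["force"],1),"q",np.round(s["qpos"],2)); return s
def plan(p,yaw=None):
    "shift to p in present tool axes, units; turn about tool z to yaw, units"
    s=state(); r,pi,y=s["tool_rot"]
    from scipy.spatial.transform import Rotation as Q
    R=Q.from_euler("xyz",s["tool_rot"]).as_matrix()
    d=R.T@(np.asarray(p)-s["position"]); print("shift",np.round(d/.8,4),"len",round(float(np.linalg.norm(d)),3))
    if yaw is not None:
        a=-((yaw-y+np.pi)%(2*np.pi)-np.pi)
        print("turn z",round(a/np.pi,4)); Rn=Q.from_euler("xyz",[np.pi,0,yaw]).as_matrix()
        print("tilt fix (tool, units)",np.round(Q.from_matrix(R.T@Rn).as_rotvec()/np.pi,4)); print("shift after turn",np.round(Rn.T@(np.asarray(p)-s["position"])/.8,4))
E
python3 - <<'E'
from h import *
state(); im,c=snap("wrist","w1"); cv2.imwrite("pics/w1b.png",cv2.resize(im,(800,600)))
E
```

```text
t 1.35 p [0.5841 0.2214 0.2793] rot [-3.1414e+00 -3.0000e-04  2.8980e+00] w 0.0854 F [0.6 1.1 0.4] q [-0.53  0.48  0.11  1.55 -0.05  1.12  0.92]
```

View pics/w1b.png

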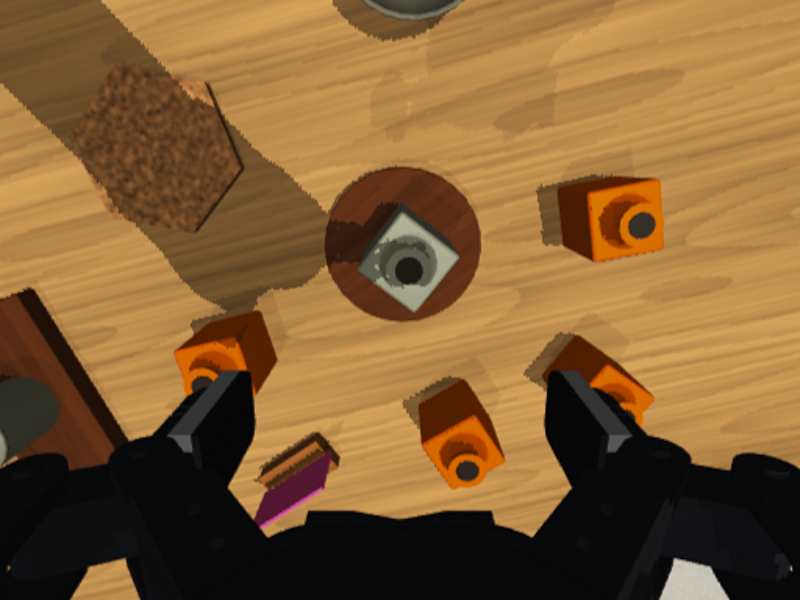

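Grey bottle at (409,262) on the round stand is the one wanted; the look-alikes are orange at (225,350), (460,435), (630,220) and (600,380). I'll measure bottle, stand and trivet here.

Run:
```python
from h import *
c=np.load("pics/w1.npz"); im=cv2.imread("pics/w1.png")
f=lambda p,z:cast(c,np.array(p)*.64-.18,z)
hsv=cv2.cvtColor(im,cv2.COLOR_BGR2HSV)
roi=np.zeros(im.shape[:2],np.uint8); cv2.circle(roi,(258,160),60,255,-1)
m=((hsv[...,1]<90)&(hsv[...,2]>60)).astype(np.uint8)*255&roi
m=cv2.morphologyEx(m,cv2.MORPH_CLOSE,np.ones((9,9)))
k=max(cv2.findContours(m,0,2)[0],key=cv2.contourArea)
r=cv2.boxPoints(cv2.minAreaRect(k)); print("px rect*1.56",np.round((r+.18)/.64))
for nm,B in(("mask",cast(c,r,.094)),("pick",f([(403,205),(459,257),(414,312),(360,268)],.094))):
    e=np.diff(np.r_[B,B[:1]],axis=0); print(nm,"c",np.round(B.mean(0),4),"len",np.round(np.hypot(*e.T),4),"ang",np.round(np.degrees(np.arctan2(e[:,1],e[:,0]))%90,1))
print("lip",f([(408,263)],.116))
t=f([(325,244),(480,244),(403,167),(403,321)],.022); print("round",t.round(4).tolist(),"c from diameters",t[:2].mean(0),t[2:].mean(0),t.mean(0))
t=f([(118,66),(207,83),(243,168),(197,230),(110,212),(73,140)],.010); print("trivet",t.round(3).tolist(),t.mean(0))
d=t-t.mean(0);print(np.hypot(*d.T))
d=cv2.resize(im[90:230,180:330],None,fx=4,fy=4); cv2.imwrite("pics/c1.png",d)
```

```text
px rect*1.56 [[356. 269.]
 [401. 210.]
 [461. 256.]
 [415. 315.]]
mask c [0.5856 0.227 ] len [0.0511 0.051  0.0524 0.0527] ang [38.1 38.7 40.  37.2]
pick c [0.5844 0.2279] len [0.0519 0.0497 0.0489 0.0519] ang [33.6 38.3 35.8 41.4]
lip [[0.58095959 0.22768351]]
round [[0.5678, 0.1618], [0.5987, 0.2861], [0.5236, 0.2391], [0.6483, 0.2084]] c from diameters [0.58323837 0.22398042] [0.58595882 0.22374733] [0.5845986  0.22386387]
trivet [[0.397, 0.043], [0.425, 0.105], [0.493, 0.112], [0.532, 0.058], [0.5, -0.008], [0.439, -0.014]] [0.46419458 0.04937892]
[0.06786269 0.06846715 0.06889567 0.06802962 0.06726332 0.06816695]
```

View pics/c1.png

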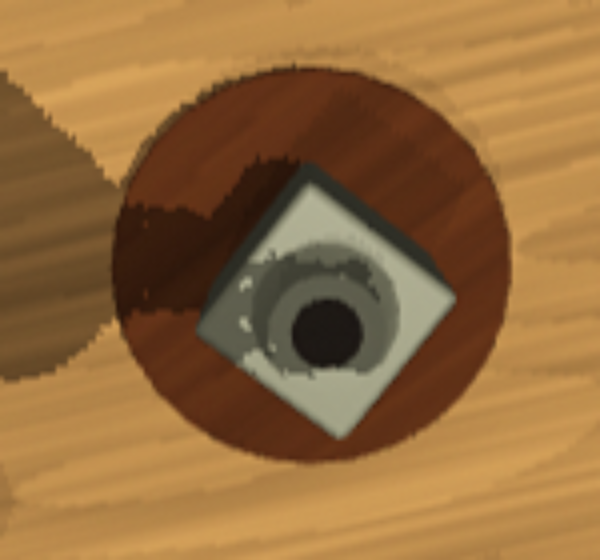

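Emit:
move_arm(jaw=[0,0,0,0,0,0,0,0,0,0], dp=[[0,0,0],[0,0,0],[0,0,0],[0,0,0],[0.0055,0.0045,0.03],[0,0,0.06],[0,0,0.06],[0,0,0.06],[0,0,0.05],[0,0,0.025]], rotation=[[0,0,0.052],[0,0,0.052],[0,0,0.052],[0,0,0.052],[0,0,0],[0,0,0],[0,0,0],[0,0,0],[0,0,0],[0,0,0]])

```text
clock: 2.65
position: [0.5821, 0.2282, 0.0492]
tool_rot: [-3.139, -0.001, 2.244]
force: [0.7, 0.4, 0.0]
grip_width: 0.0856
```

Emit:
move_arm(jaw=[150,255,255,255,255,255], dp=[[0,0,0],[0,0,0],[0,0,0],[0,0,0],[0,0,0],[0,0,0]], rotation=[[0,0,0],[0,0,0],[0,0,0],[0,0,0],[0,0,0],[0,0,0]])

```text
clock: 3.4
position: [0.584, 0.2288, 0.0529]
tool_rot: [3.139, 0.001, 2.244]
force: [-0.9, 0.5, 9.7]
grip_width: 0.0516
```

Run:
```python
from h import *
plan([.464,.049,.16])
```

```text
t 3.4 p [0.584  0.2288 0.0529] rot [3.1393e+00 5.0000e-04 2.2442e+00] w 0.0516 F [-0.9  0.5  9.7] q [-0.59  0.76  0.18  1.72 -0.2   0.67  0.38]
shift [-0.0822 -0.2571 -0.1345] len 0.241
```

Emit:
move_arm(jaw=[255,255,255,255,255,255,255,255,255,255], dp=[[0,0,-0.01],[0,0,-0.03],[0,0,-0.06],[0,0,-0.035],[-0.02,-0.06,0],[-0.02,-0.06,0],[-0.02,-0.06,0],[-0.02,-0.06,0],[-0.002,-0.017,0],[0,0,0]], rotation=[[0,0,0],[0,0,0],[0,0,0],[0,0,0],[0,0,0],[0,0,0],[0,0,0],[0,0,0],[0,0,0],[0,0,0]])

```text
clock: 4.65
position: [0.4634, 0.0489, 0.16]
tool_rot: [3.141, 0.0, 2.243]
force: [0.1, 0.0, -2.9]
grip_width: 0.0518
```

Run:
```python
from h import *
plan([.464,.049,.042],2.244); snap("scene","s2"); cv2.imwrite("pics/s2c.png",cv2.resize(cv2.imread("pics/s2.png")[120:300,150:450],None,fx=2.5,fy=2.5))
```

```text
t 4.65 p [0.4634 0.0489 0.16  ] rot [3.1406e+00 1.0000e-04 2.2434e+00] w 0.0518 F [ 0.1  0.  -2.9] q [-0.42  0.39  0.24  2.09 -0.14  0.68  0.59]
shift [-0.0003  0.0006  0.1475] len 0.118
turn z -0.0002
tilt fix (tool, units) [ 0.0003  0.     -0.0002]
shift after turn [-0.0004  0.0007  0.1475]
```

View pics/s2c.png

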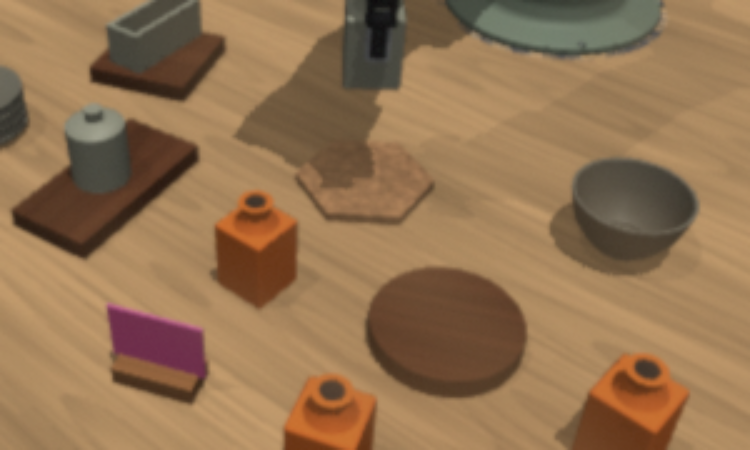

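Bottle hangs upright in the jaws above the trivet (crop 370,60), round stand now free at (445,330). Lowering.

Emit:
move_arm(jaw=[255,255,255,255,255,255,255,255], dp=[[0,0,0.04],[0,0,0.05],[0,0,0.035],[0,0,0.015],[0,0,0.003],[0,0,0.003],[0,0,0.001],[0,0,0]], rotation=[[0,0,0],[0,0,0],[0,0,0],[0,0,0],[0,0,0],[0,0,0],[0,0,0],[0,0,0]])

```text
clock: 5.7
position: [0.4636, 0.0491, 0.0422]
tool_rot: [3.141, 0.0, 2.244]
force: [-0.3, 0.6, -4.1]
grip_width: 0.0513
```

Emit:
move_arm(jaw=[255,255,255,255], dp=[[0,0,0.001],[0,0,0.001],[0,0,0.001],[0,0,0]], rotation=[[0,0,0],[0,0,0],[0,0,0],[0,0,0]])

```text
clock: 6.2
position: [0.4636, 0.0491, 0.0407]
tool_rot: [3.14, -0.0, 2.244]
force: [-9.5, 0.3, 41.8]
grip_width: 0.0513
```

Emit:
move_arm(jaw=[255,120,60,0,0,0,0,0,0], dp=[[0,0,-0.001],[0,0,0],[0,0,0],[0,0,0],[0,0,0],[0,0,-0.02],[0,0,-0.05],[0,0,-0.07],[0,0,-0.07]], rotation=[[0,0,0],[0,0,0],[0,0,0],[0,0,0],[0,0,0],[0,0,0],[0,0,0],[0,0,0],[0,0,0]])

```text
clock: 7.32
position: [0.4629, 0.0488, 0.2108]
tool_rot: [3.141, 0.0, 2.244]
force: [-0.0, 0.9, 0.0]
grip_width: 0.0852
```

Run:
```python
from h import *
plan([.62,-.14,.28],np.radians(80))
```

```text
t 7.33 p [0.4629 0.0488 0.2108] rot [3.1413e+00 1.0000e-04 2.2440e+00] w 0.0852 F [-0.   0.9  0. ] q [-0.46  0.31  0.28  2.04 -0.12  0.81  0.56]
shift [-0.3069  0.0064 -0.0864] len 0.255
turn z 0.2698
tilt fix (tool, units) [1.000e-04 0.000e+00 2.698e-01]
shift after turn [-0.1983  0.2343 -0.0865]
```

Emit:
move_arm(jaw=[0,0,0,0,0,0,0,0,0,0], dp=[[0,0,-0.022],[0,0,-0.022],[0,0,-0.022],[0,0,-0.022],[0,0,-0.022],[-0.062,0.0355,0],[-0.062,0.0355,0],[-0.062,0.0355,0],[-0.062,0.0355,0],[-0.062,0.0355,0]], rotation=[[0,0,0.054],[0,0,0.054],[0,0,0.054],[0,0,0.054],[0,0,0.054],[0,0,0],[0,0,0],[0,0,0],[0,0,0],[0,0,0]])

```text
clock: 8.57
position: [0.5602, -0.2215, 0.2973]
tool_rot: [3.141, -0.001, 1.396]
force: [0.8, 2.0, 1.5]
grip_width: 0.0855
```

Run:
```python
from h import *
state(); im,c=snap("wrist","w3"); cv2.imwrite("pics/w3b.png",cv2.resize(im,(800,600),interpolation=cv2.INTER_CUBIC))
```

```text
t 8.57 p [ 0.5602 -0.2215  0.2973] rot [ 3.1410e+00 -6.0000e-04  1.3964e+00] w 0.0855 F [0.8 2.  1.5] q [-0.1   0.47  0.56  1.6  -0.27  1.14  0.35]
```

View pics/w3b.png

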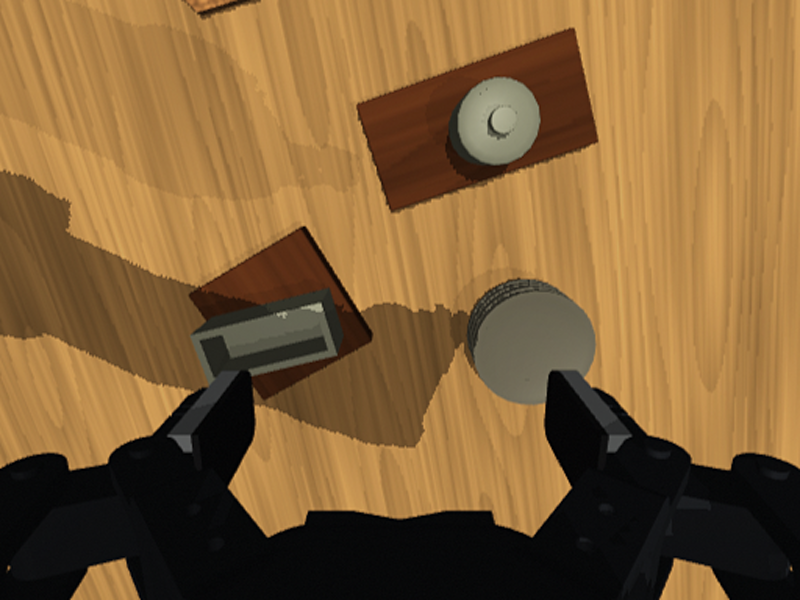

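Jar lid at (500,121) on the oblong stand (corners 358,103 / 573,28 / 598,142 / 392,212); trough at (268,332) on the square stand (corners 190,295 / 302,228 / 370,342 / 262,398); saucers at (532,340).

Run:
```python
from h import *
c=np.load("pics/w3.npz")
f=lambda p,z:cast(c,np.array(p)*.64-.18,z)
def poly(nm,p,z):
    B=f(p,z); e=np.diff(np.r_[B,B[:1]],axis=0); print(nm,B.round(3).tolist(),"c",B.mean(0).round(4),"len",np.round(np.hypot(*e.T),4),"ang",np.round(np.degrees(np.arctan2(e[:,1],e[:,0]))%180,1))
poly("oblong",[(358,103),(573,28),(598,142),(392,212)],.022)
poly("square",[(190,295),(302,228),(369,341),(262,398)],.022)
poly("trough",[(192,337),(331,292),(341,355),(206,392)],.070)
print("jar rim",f([(463,121),(540,118),(503,77),(500,163)],.084).round(4).tolist(), "mean",f([(463,121),(540,118),(503,77),(500,163)],.084).mean(0),"knob",f([(503,119)],.102))
print("sauc",f([(532,342)],.05))
```

```text
oblong [[0.547, -0.105], [0.722, -0.081], [0.735, -0.168], [0.559, -0.195]] c [ 0.6406 -0.1373] len [0.176  0.0888 0.1781 0.0907] ang [ 8.  98.6  8.6 97.3]
square [[0.369, -0.236], [0.48, -0.195], [0.517, -0.306], [0.407, -0.345]] c [ 0.4435 -0.2703] len [0.1185 0.117  0.1167 0.1154] ang [ 20.1 108.4  19.3 109.3]
trough [[0.384, -0.261], [0.502, -0.243], [0.499, -0.297], [0.382, -0.31]] c [ 0.4416 -0.2776] len [0.1193 0.0534 0.118  0.0489] ang [ 8.3 86.6  6.2 87.3]
jar rim [[0.6199, -0.1366], [0.6724, -0.1438], [0.6504, -0.1135], [0.6416, -0.1688]] mean [ 0.64606291 -0.14066101] knob [[ 0.64337247 -0.14084303]]
sauc [[ 0.65753488 -0.32105487]]
```

Run:
```python
from h import *
plan([.645,-.1405,.047],np.radians(80))
```

```text
t 8.62 p [ 0.5603 -0.2287  0.2972] rot [3.1402 0.0033 1.3909] w 0.0854 F [-7.2 -3.6 -3.4] q [-0.09  0.48  0.56  1.6  -0.27  1.14  0.35]
shift [0.1285 0.084  0.3124] len 0.278
turn z -0.0017
tilt fix (tool, units) [ 0.0004  0.0011 -0.0017]
shift after turn [0.127  0.0851 0.3127]
```

Emit:
move_arm(jaw=[0,0,0,0,0,0], dp=[[0.039,0.029,0],[0.039,0.029,0.03],[0.039,0.0285,0.04],[0,0,0.03],[0,0,0],[0,0,0]], rotation=[[0,0,0],[0,0,0],[0,0,0],[0,0,0],[0,0,0],[0,0,0]])

```text
clock: 9.38
position: [0.6445, -0.1404, 0.2179]
tool_rot: [3.14, 0.0, 1.395]
force: [-0.1, 0.3, 0.4]
grip_width: 0.0854
```

Run:
```python
from h import *
im,c=snap("wrist","w4"); plan([.645,-.1405,.047],1.396)
hsv=cv2.cvtColor(im,cv2.COLOR_BGR2HSV)
m=((hsv[...,1]<90)&(hsv[...,2]>100)).astype(np.uint8)*255; m[250:]=0
m=cv2.morphologyEx(m,cv2.MORPH_CLOSE,np.ones((7,7)))
k=max(cv2.findContours(m,0,2)[0],key=cv2.contourArea); e=cv2.fitEllipse(k); print(e)
(x,y),(a,b),_=e; B=cast(c,[(x,y),(x-a/2,y),(x+a/2,y)],.084); print(B, np.linalg.norm(B[2]-B[1]))
cv2.drawContours(im,[k],-1,(0,0,255),1); cv2.imwrite("pics/w4b.png",im)
```

```text
t 9.43 p [ 0.6447 -0.1404  0.218 ] rot [ 3.1396e+00 -1.0000e-04  1.3953e+00] w 0.0849 F [-0.3 -0.3 -0.3] q [-0.18  0.64  0.5   1.53 -0.34  1.05  0.23]
shift [-1.000e-04 -0.000e+00  2.138e-01] len 0.171
turn z -0.0002
tilt fix (tool, units) [ 0.0006 -0.     -0.0002]
shift after turn [-0.      0.0004  0.2138]
((254.59930419921875, 178.8821563720703), (58.04478073120117, 61.823246002197266), 93.55127716064453)
[[ 0.6440529  -0.1399594 ]
 [ 0.61801272 -0.13532453]
 [ 0.67010339 -0.14459611]] 0.052909353360315464
```

View pics/w4b.png

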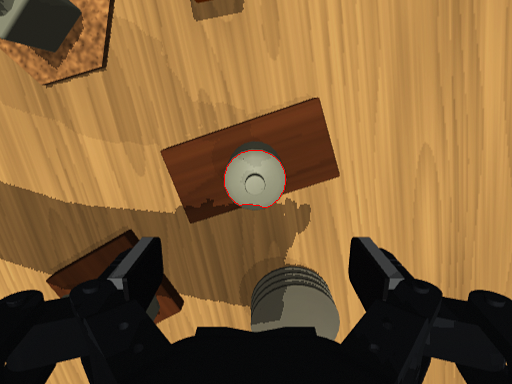

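The lid's contour at (255,179) agrees with the earlier fix to 1 mm; descending to grip.

Emit:
move_arm(jaw=[0,0,0,0,0,0], dp=[[0,0,0.06],[0,0,0.06],[0,0,0.05],[0,0,0.03],[0,0,0.012],[0,0,0]], rotation=[[0,0,0],[0,0,0],[0,0,0],[0,0,0],[0,0,0],[0,0,0]])

```text
clock: 10.18
position: [0.6448, -0.1401, 0.0473]
tool_rot: [3.141, 0.0, 1.396]
force: [-0.3, -0.0, -0.1]
grip_width: 0.0855
```

Emit:
move_arm(jaw=[150,255,255,255,255,255], dp=[[0,0,0],[0,0,0],[0,0,0],[0,0,0],[0,0,0],[0,0,0]], rotation=[[0,0,0],[0,0,0],[0,0,0],[0,0,0],[0,0,0],[0,0,0]])

```text
clock: 10.92
position: [0.645, -0.1398, 0.0479]
tool_rot: [3.14, -0.0, 1.396]
force: [-1.0, 1.0, 9.5]
grip_width: 0.0562
```

Run:
```python
from h import *
plan([.5846,.2239,.18])
c=np.load("pics/w4.npz");B=cast(c,[(162,151),(319,98),(340,175),(190,222)],.022);e=np.diff(np.r_[B,B[:1]],axis=0);print(B.mean(0),np.hypot(*e.T),np.degrees(np.arctan2(e[:,1],e[:,0]))%180)
```

```text
t 10.93 p [ 0.645  -0.1398  0.0479] rot [ 3.1402e+00 -2.0000e-04  1.3962e+00] w 0.0562 F [-1.   1.   9.5] q [-0.12  0.84  0.4   1.64 -0.44  0.75  0.3 ]
shift [ 0.4347 -0.1531 -0.1653] len 0.392
[ 0.64121033 -0.13654701] [0.17685909 0.08681675 0.17877759 0.0865133 ] [ 8.18859405 98.61635083  8.08912941 97.34741739]
```

Emit:
move_arm(jaw=[255,255,255,255,255,255,255], dp=[[0,0,-0.01],[0,0,-0.03],[0,0,-0.06],[0,0,-0.05],[0,0,-0.015],[0.03,-0.011,0],[0.05,-0.018,0]], rotation=[[0,0,0],[0,0,0],[0,0,0],[0,0,0],[0,0,0],[0,0,0],[0,0,0]])

```text
clock: 11.8
position: [0.6321, -0.0732, 0.1779]
tool_rot: [-3.141, 0.001, 1.394]
force: [0.4, 0.9, -2.5]
grip_width: 0.0565
```

Emit:
move_arm(jaw=[255,255,255,255,255,255,255,255,255], dp=[[0.06,-0.021,0],[0.06,-0.021,0],[0.06,-0.021,0],[0.06,-0.021,0],[0.06,-0.021,0],[0.04,-0.014,0],[0.0145,-0.005,0],[0,0,0],[0,0,0]], rotation=[[0,0,0],[0,0,0],[0,0,0],[0,0,0],[0,0,0],[0,0,0],[0,0,0],[0,0,0],[0,0,0]])

```text
clock: 12.92
position: [0.5846, 0.2222, 0.1784]
tool_rot: [3.142, 0.001, 1.394]
force: [-0.2, 0.1, -2.9]
grip_width: 0.0563
```

Run:
```python
from h import *
im,c=snap("wrist","w5"); plan([.5846,.2239,.050],1.396)
cv2.imwrite("pics/w5b.png",im)
```

```text
t 12.97 p [0.5847 0.2222 0.1785] rot [3.1414e+00 6.0000e-04 1.3942e+00] w 0.0561 F [ 0.   0.8 -4.2] q [-0.78  0.64  0.5   1.67 -0.36  0.93 -0.32]
shift [ 0.0022 -0.0005  0.1606] len 0.129
turn z -0.0006
tilt fix (tool, units) [ 0.      0.0002 -0.0006]
shift after turn [ 0.0021 -0.0005  0.1606]
```

View pics/w5b.png

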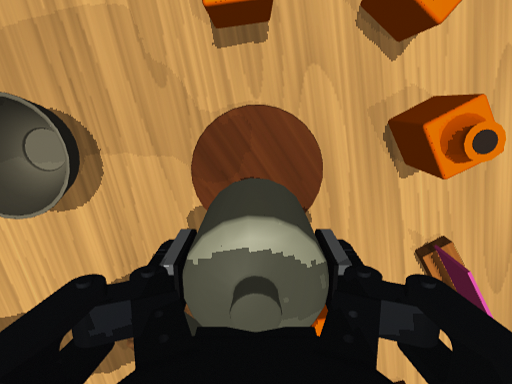

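Run:
```python
from h import *
from scipy.optimize import least_squares
c=np.load("pics/w5.npz"); im=cv2.imread("pics/w5.png"); hsv=cv2.cvtColor(im,cv2.COLOR_BGR2HSV)
m=((hsv[...,2]<125)&(hsv[...,1]>120)).astype(np.uint8)*255; m[205:]=0; m[:80]=0; m[:,:150]=0; m[:,345:]=0
k=max(cv2.findContours(m,0,1)[0],key=cv2.contourArea)[:,0]
k=k[(k[:,1]<175)&((k[:,1]<150)|(k[:,0]<200)|(k[:,0]>315))]
X=cast(c,k,.022); X=X[np.abs(np.hypot(*(X-[.5846,.2239]).T)-.065)<.012]
r=least_squares(lambda q:np.hypot(X[:,0]-q[0],X[:,1]-q[1])-q[2],[.58,.22,.065],loss="soft_l1",f_scale=.001); print(r.x,len(X))
```

```text
[0.58598077 0.22334383 0.06410891] 196
```

Emit:
move_arm(jaw=[255,255,255,255,255,255,255,255], dp=[[0.0015,0.001,0.04],[0,0,0.06],[0,0,0.04],[0,0,0.016],[0,0,0.004],[0,0,0.001],[0,0,0.001],[0,0,0]], rotation=[[0,0,0],[0,0,0],[0,0,0],[0,0,0],[0,0,0],[0,0,0],[0,0,0],[0,0,0]])

```text
clock: 13.98
position: [0.5856, 0.225, 0.0495]
tool_rot: [3.141, -0.001, 1.396]
force: [-0.2, -0.0, -4.1]
grip_width: 0.056
```

Emit:
move_arm(jaw=[255,255,255], dp=[[0,0,0.001],[0,0,0.0005],[0,0,0]], rotation=[[0,0,0],[0,0,0],[0,0,0]])

```text
clock: 14.35
position: [0.5854, 0.2249, 0.0479]
tool_rot: [3.142, -0.0, 1.396]
force: [-2.3, -0.0, 2.9]
grip_width: 0.0561
```

Emit:
move_arm(jaw=[120,60,0,0,0,0,0,0,0], dp=[[0,0,0],[0,0,0],[0,0,0],[0,0,0],[0,0,-0.02],[0,0,-0.05],[0,0,-0.07],[0,0,-0.07],[0,0,-0.07]], rotation=[[0,0,0],[0,0,0],[0,0,0],[0,0,0],[0,0,0],[0,0,0],[0,0,0],[0,0,0],[0,0,0]])

```text
clock: 15.48
position: [0.5851, 0.2245, 0.2748]
tool_rot: [3.141, -0.001, 1.396]
force: [0.9, 0.0, -0.4]
grip_width: 0.0851
```

Emit:
move_arm(jaw=[0,0,0,0,0,0,0], dp=[[0,0,0],[0,0,0],[0,0,0],[0,0,0],[0,0,0],[0,0,0],[0,0,0]], rotation=[[0,0,0.058],[0,0,0.058],[0,0,0.058],[0,0,0.058],[0,0,0.058],[0,0,0.058],[0,0,0.058]])

```text
clock: 16.35
position: [0.5852, 0.2248, 0.2729]
tool_rot: [-3.141, -0.001, 0.114]
force: [0.1, -0.1, -0.2]
grip_width: 0.0852
```

Run:
```python
from h import *
im,c=snap("wrist","w6");plan([.442,-.276,.24],np.radians(7))
```

```text
t 16.4 p [0.5852 0.225  0.2727] rot [-3.141e+00 -4.000e-04  1.052e-01] w 0.0855 F [-0.3 -0.2 -0.7] q [-1.    0.64  0.89  1.58 -0.53  1.18 -1.47]
shift [-0.2438  0.604   0.0404] len 0.522
turn z -0.0054
tilt fix (tool, units) [-0.0002 -0.0001 -0.0054]
shift after turn [-0.254   0.5998  0.0408]
```

Emit:
move_arm(jaw=[0,0,0,0,0,0,0,0,0,0], dp=[[-0.025,0.06,0.004],[-0.0255,0.06,0.004],[-0.0255,0.06,0.004],[-0.0255,0.06,0.004],[-0.0255,0.06,0.004],[-0.0255,0.06,0.004],[-0.0255,0.06,0.004],[-0.0255,0.06,0.004],[-0.0255,0.06,0.004],[-0.0255,0.06,0.004]], rotation=[[0,0,0],[0,0,0],[0,0,0],[0,0,0],[0,0,0],[0,0,0],[0,0,0],[0,0,0],[0,0,0],[0,0,0]])

```text
clock: 17.65
position: [0.4404, -0.2776, 0.2405]
tool_rot: [-3.141, -0.001, 0.124]
force: [0.2, 0.4, -0.4]
grip_width: 0.0855
```

Emit:
move_arm(jaw=[0,0], dp=[[0,0,0],[0,0,0]], rotation=[[0,0,0],[0,0,0]])

```text
clock: 17.9
position: [0.441, -0.276, 0.2402]
tool_rot: [-3.141, -0.001, 0.122]
force: [0.8, -0.4, 0.0]
grip_width: 0.0854
```

Run:
```python
from h import *
im,c=snap("wrist","w7");plan([.442,-.276,.24],np.radians(7))
cv2.imwrite("pics/w7b.png",cv2.resize(im,(800,600),interpolation=cv2.INTER_CUBIC))
```

```text
t 17.95 p [ 0.4414 -0.2754  0.2401] rot [-3.1412e+00 -6.0000e-04  1.2300e-01] w 0.0856 F [0.3 0.4 0.3] q [-0.19  0.48  0.89  1.89 -0.45  0.98 -0.55]
shift [0.0007 0.0008 0.0001] len 0.001
turn z 0.0003
tilt fix (tool, units) [-0.0001 -0.0002  0.0003]
shift after turn [0.0007 0.0008 0.0001]
```

View pics/w7b.png

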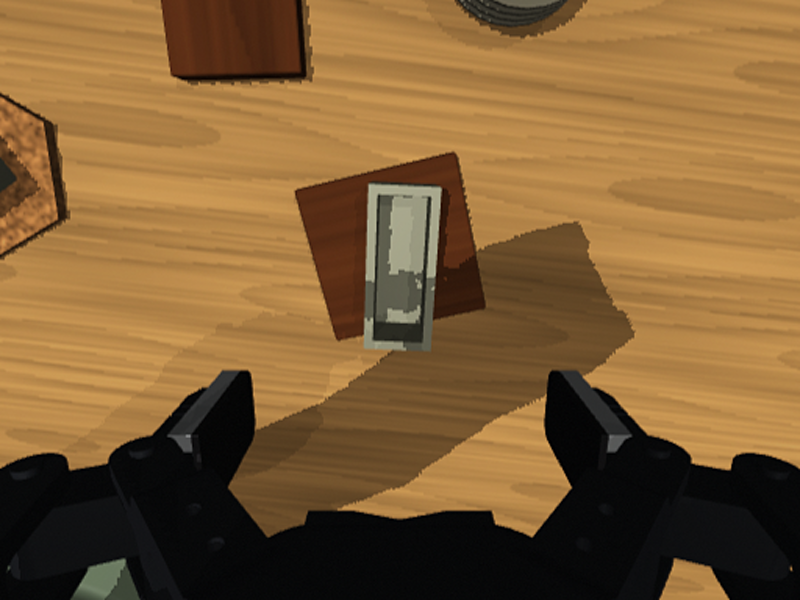

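Trough rim (370,184)-(442,186)-(431,351)-(365,349); square stand corners (296,190),(456,153),(485,307),(338,340).

Run:
```python
from h import *
c=np.load("pics/w7.npz")
f=lambda p,z:cast(c,np.array(p)*.64-.18,z)
def poly(nm,p,z):
    B=f(p,z); e=np.diff(np.r_[B,B[:1]],axis=0); print(nm,B.round(3).tolist(),"c",B.mean(0).round(4),"len",np.round(np.hypot(*e.T),4),"ang",np.round(np.degrees(np.arctan2(e[:,1],e[:,0]))%180,1))
    return B.mean(0)
poly("square",[(296,190),(456,153),(485,307),(338,340)],.022)
t=poly("trough",[(370,184),(442,186),(431,351),(365,349)],.070)
plan([*t,.047],np.radians(5.5))
```

```text
square [[0.479, -0.196], [0.518, -0.307], [0.408, -0.347], [0.368, -0.237]] c [ 0.4433 -0.2716] len [0.118  0.1171 0.1175 0.1185] ang [109.6  19.8 110.3  20. ]
trough [[0.492, -0.251], [0.496, -0.296], [0.386, -0.305], [0.382, -0.26]] c [ 0.439 -0.278] len [0.0451 0.1107 0.0453 0.1105] ang [95.4  4.4 95.1  4.3]
t 17.95 p [ 0.4414 -0.2754  0.2401] rot [-3.1412e+00 -6.0000e-04  1.2300e-01] w 0.0856 F [0.3 0.4 0.3] q [-0.19  0.48  0.89  1.89 -0.45  0.98 -0.55]
shift [-0.0035  0.0029  0.2413] len 0.193
turn z 0.0086
tilt fix (tool, units) [-0.0001 -0.0002  0.0086]
shift after turn [-0.0033  0.0029  0.2413]
```

Emit:
move_arm(jaw=[0,0,0,0,0,0,0,0], dp=[[0,0,0],[-0.0033,0.003,0.04],[0,0,0.06],[0,0,0.06],[0,0,0.05],[0,0,0.03],[0,0,0.015],[0,0,0]], rotation=[[0,0,0.0125],[0,0,0],[0,0,0],[0,0,0],[0,0,0],[0,0,0],[0,0,0],[0,0,0]])

```text
clock: 18.95
position: [0.4387, -0.2785, 0.0357]
tool_rot: [-3.141, 0.0, 0.082]
force: [-0.2, -0.5, 0.1]
grip_width: 0.0855
```

Emit:
move_arm(jaw=[150,255,255,255,255,255], dp=[[0,0,0],[0,0,0],[0,0,0],[0,0,0],[0,0,0],[0,0,0]], rotation=[[0,0,0],[0,0,0],[0,0,0],[0,0,0],[0,0,0],[0,0,0]])

```text
clock: 19.7
position: [0.439, -0.2787, 0.0365]
tool_rot: [3.142, -0.001, 0.082]
force: [-0.3, 2.7, 11.0]
grip_width: 0.0456
```

Run:
```python
from h import *
plan([.6409,-.1369,.16],np.radians(8.2))
```

```text
t 19.7 p [ 0.439  -0.2787  0.0365] rot [ 3.1415e+00 -1.2000e-03  8.1500e-02] w 0.0456 F [-0.3  2.7 11. ] q [ 0.05  0.76  0.58  2.03 -0.77  0.57 -0.32]
shift [ 0.2661 -0.1561 -0.1541] len 0.276
turn z -0.0196
tilt fix (tool, units) [ 0.     -0.0004 -0.0196]
shift after turn [ 0.275  -0.1395 -0.1544]
```

Emit:
move_arm(jaw=[255,255,255,255,255,255,255,255,255,255], dp=[[0,0,-0.01],[0,0,-0.03],[0,0,-0.06],[0,0,-0.054],[0,0,0],[0.05,-0.025,0],[0.06,-0.031,0],[0.06,-0.031,0],[0.06,-0.031,0],[0.045,-0.0215,0]], rotation=[[0,0,0],[0,0,0],[0,0,0],[0,0,0],[0,0,-0.0195],[0,0,0],[0,0,0],[0,0,0],[0,0,0],[0,0,0]])

```text
clock: 20.95
position: [0.6419, -0.1349, 0.1592]
tool_rot: [3.142, 0.0, 0.144]
force: [-0.9, -0.7, -2.1]
grip_width: 0.0453
```

Emit:
move_arm(jaw=[255,255], dp=[[0,0,0],[0,0,0]], rotation=[[0,0,0],[0,0,0]])

```text
clock: 21.2
position: [0.6398, -0.1376, 0.1592]
tool_rot: [3.141, 0.001, 0.142]
force: [-1.1, -0.4, -2.2]
grip_width: 0.0456
```

Run:
```python
from h import *
im,c=snap("wrist","w8");plan([.6409,-.1369,.039],np.radians(8.2))
cv2.imwrite("pics/w8b.png",cv2.resize(im,(800,600),interpolation=cv2.INTER_CUBIC))
```

```text
t 21.25 p [ 0.6397 -0.1378  0.1593] rot [3.1412e+00 4.0000e-04 1.4130e-01] w 0.0456 F [-0.7 -0.7 -1.9] q [-0.33  0.78  0.76  1.61 -0.62  1.   -0.8 ]
shift [ 0.0017 -0.001   0.1503] len 0.12
turn z -0.0006
tilt fix (tool, units) [ 0.0001  0.0001 -0.0006]
shift after turn [ 0.0017 -0.0009  0.1503]
```

View pics/w8b.png

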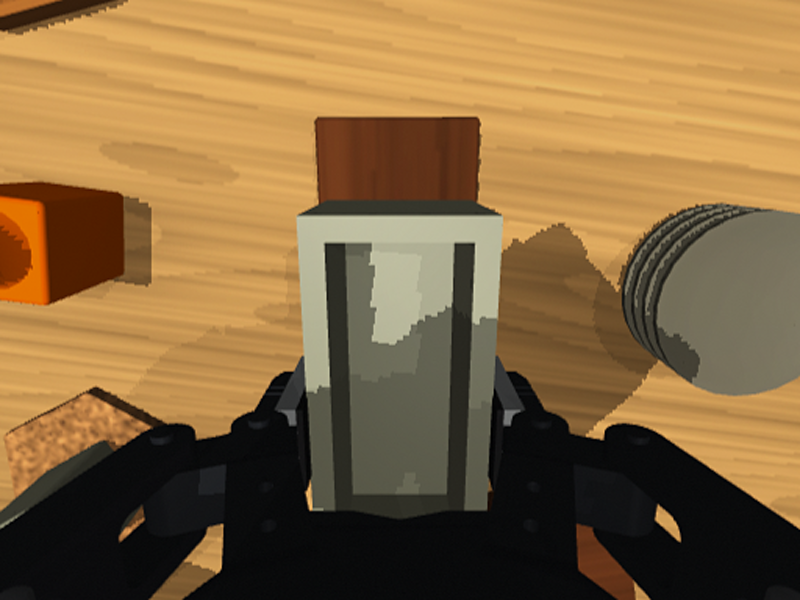

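Trough is held level and in line with the oblong stand (far stand edge (316,117)-(480,118), far trough rim (298,214)-(502,214)). Checking the centring numerically.

Run:
```python
from h import *
c=np.load("pics/w8.npz")
f=lambda p,z:cast(c,np.array(p)*.64-.18,z)
u=np.array([np.cos(np.radians(8.2)),np.sin(np.radians(8.2))])
S=f([(316,117),(480,118)],.022); T=f([(298,214),(502,214)],.193)
for n,B,h in(("stand",S,.09),("trough",T,.055)):
    d=B[0]-B[1]; print(n,"width",np.hypot(*d),"yaw",np.degrees(np.arctan2(d[1],d[0]))-90,"centre",B.mean(0)-u*h)
```

```text
stand width 0.08875198732766212 yaw 7.808650356764389 centre [ 0.63961312 -0.13719576]
trough width 0.04526062615199747 yaw 8.119840951991392 centre [ 0.64033418 -0.13762219]
```

Emit:
move_arm(jaw=[255,255,255,255,255,255,255,255], dp=[[0,0,0.04],[0,0,0.055],[0,0,0.035],[0,0,0.015],[0,0,0.004],[0,0,0.002],[0,0,0.0015],[0,0,0]], rotation=[[0,0,0],[0,0,0],[0,0,0],[0,0,0],[0,0,0],[0,0,0],[0,0,0],[0,0,0]])

```text
clock: 22.25
position: [0.6407, -0.137, 0.0374]
tool_rot: [3.141, -0.001, 0.143]
force: [-1.4, 0.9, -1.7]
grip_width: 0.0454
```

Emit:
move_arm(jaw=[255,255,255], dp=[[0,0,0.001],[0,0,0],[0,0,0]], rotation=[[0,0,0],[0,0,0],[0,0,0]])

```text
clock: 22.62
position: [0.6406, -0.137, 0.0366]
tool_rot: [-3.142, -0.0, 0.143]
force: [-1.9, 0.7, 5.2]
grip_width: 0.0458
```

Emit:
move_arm(jaw=[120,60,0,0,0,0,0,0,0], dp=[[0,0,0],[0,0,0],[0,0,0],[0,0,0],[0,0,-0.02],[0,0,-0.05],[0,0,-0.065],[0,0,-0.07],[0,0,-0.07]], rotation=[[0,0,0],[0,0,0],[0,0,0],[0,0,0],[0,0,0],[0,0,0],[0,0,0],[0,0,0],[0,0,0]])

```text
clock: 23.75
position: [0.64, -0.1372, 0.2591]
tool_rot: [3.141, -0.001, 0.142]
force: [0.8, 0.3, 0.1]
grip_width: 0.0853
```

Emit:
move_arm(jaw=[0,0,0,0], dp=[[0,0,0],[0,0,0],[0,0,0],[0,0,0]], rotation=[[0,0,-0.056],[0,0,-0.056],[0,0,-0.056],[0,0,0]])

```text
clock: 24.25
position: [0.6403, -0.1374, 0.2573]
tool_rot: [3.141, -0.001, 0.669]
force: [0.2, 0.2, -0.6]
grip_width: 0.0855
```

Run:
```python
from h import *
plan([.463,.049,.25],np.radians(38.5))
```

```text
t 24.25 p [ 0.6403 -0.1374  0.2573] rot [ 3.1411e+00 -1.0000e-03  6.6890e-01] w 0.0855 F [ 0.2  0.2 -0.6] q [-0.3   0.64  0.7   1.51 -0.44  1.15 -0.42]
shift [-0.0294 -0.3202  0.0089] len 0.257
turn z -0.001
tilt fix (tool, units) [ 0.0002 -0.0003 -0.001 ]
shift after turn [-0.0284 -0.3203  0.0091]
```

Emit:
move_arm(jaw=[0,0,0,0,0,0,0,0,0], dp=[[-0.005,-0.054,0.002],[-0.005,-0.054,0.002],[-0.005,-0.054,0.002],[-0.005,-0.054,0.002],[-0.005,-0.054,0.001],[-0.0035,-0.05,0],[0,0,0],[0,0,0],[0,0,0]], rotation=[[0,0,0],[0,0,0],[0,0,0],[0,0,0],[0,0,0],[0,0,0],[0,0,0],[0,0,0],[0,0,0]])

```text
clock: 25.38
position: [0.464, 0.0486, 0.2491]
tool_rot: [3.141, -0.0, 0.667]
force: [-0.6, 0.9, 0.6]
grip_width: 0.0851
```

Run:
```python
from h import *
im,c=snap("wrist","w9");plan([.463,.049,.041],np.radians(38.5))
hsv=cv2.cvtColor(im,cv2.COLOR_BGR2HSV)
B=None
m=((hsv[...,1]<80)&(hsv[...,2]>60)).astype(np.uint8)*255; m[235:]=0
m=cv2.morphologyEx(m,cv2.MORPH_CLOSE,np.ones((9,9)))
ks=[k for k in cv2.findContours(m,0,2)[0] if cv2.contourArea(k)>800]
for k in ks:
    r=cv2.boxPoints(cv2.minAreaRect(k)); B=cast(c,r,.082); e=np.diff(np.r_[B,B[:1]],axis=0)
    print("c",B.mean(0).round(4),"len",np.hypot(*e.T).round(4),"ang",(np.degrees(np.arctan2(e[:,1],e[:,0]))%90).round(1)); cv2.polylines(im,[r.astype(int)],True,(0,0,255),1)
cv2.imwrite("pics/w9b.png",cv2.resize(im,(800,600),interpolation=cv2.INTER_CUBIC))
```

```text
t 25.43 p [0.4639 0.0486 0.2489] rot [3.1412e+00 2.0000e-04 6.6770e-01] w 0.0854 F [-0.5 -0.2 -0.1] q [-0.87  0.33  0.8   2.01 -0.29  0.92 -0.81]
shift [-0.0005 -0.0012  0.2599] len 0.208
turn z -0.0013
tilt fix (tool, units) [ 0.0001  0.0001 -0.0013]
shift after turn [-0.0006 -0.0011  0.2599]
c [0.4657 0.0476] len [0.0496 0.0507 0.0517 0.0507] ang [38.2 39.5 38.2 37.1]
c [ 0.6268 -0.1319] len [0.0893 0.0461 0.0916 0.0495] ang [ 8.1  5.8 10.1  3.4]
c [0.3975 0.2571] len [0.0706 0.1006 0.0771 0.1018] ang [38.3 29.7 38.2 26.1]
```

View pics/w9b.png

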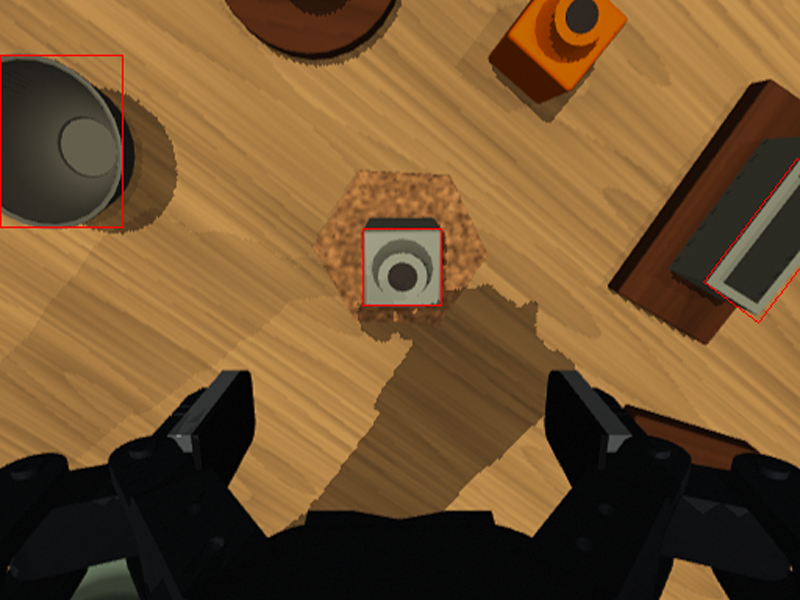

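Bottle stands upright on the trivet (402,268), square to the tool. Descending.

Emit:
move_arm(jaw=[0,0,0,0,0,0,0], dp=[[0,0,0.04],[0,0,0.06],[0,0,0.06],[0,0,0.05],[0,0,0.035],[0,0,0.013],[0,0,0]], rotation=[[0,0,0],[0,0,0],[0,0,0],[0,0,0],[0,0,0],[0,0,0],[0,0,0]])

```text
clock: 26.3
position: [0.4637, 0.0488, 0.0425]
tool_rot: [-3.142, 0.001, 0.669]
force: [-0.1, 0.2, 1.4]
grip_width: 0.0857
```

Emit:
move_arm(jaw=[150,255,255,255,255,255], dp=[[0,0,0],[0,0,0],[0,0,0],[0,0,0],[0,0,0],[0,0,0]], rotation=[[0,0,0],[0,0,0],[0,0,0],[0,0,0],[0,0,0],[0,0,0]])

```text
clock: 27.05
position: [0.4643, 0.0495, 0.0435]
tool_rot: [3.141, -0.002, 0.67]
force: [0.4, -1.7, 10.0]
grip_width: 0.0514
```

Emit:
move_arm(jaw=[255,255,255,255,255,255,255,255], dp=[[0,0,-0.01],[0,0,-0.03],[0,0,-0.06],[0,0,-0.05],[0,0,0],[0,0,0],[0,0,0],[0,0,0]], rotation=[[0,0,0],[0,0,0],[0,0,0],[0,0,0],[0,0,0.052],[0,0,0.052],[0,0,0],[0,0,0]])

```text
clock: 28.05
position: [0.4634, 0.0495, 0.1626]
tool_rot: [-3.142, 0.0, 0.348]
force: [-0.8, -0.0, -2.5]
grip_width: 0.0517
```

Run:
```python
from h import *
plan([.4435,-.271,.16],np.radians(19.8))
```

```text
t 28.05 p [0.4634 0.0495 0.1626] rot [-3.1415e+00  2.0000e-04  3.4760e-01] w 0.0517 F [-0.8 -0.  -2.5] q [-0.83  0.5   0.8   2.1  -0.52  0.75 -0.92]
shift [-0.1598  0.3682  0.0033] len 0.321
turn z 0.0006
tilt fix (tool, units) [-0.      0.0001  0.0006]
shift after turn [-0.1591  0.3685  0.0033]
```

Emit:
move_arm(jaw=[255,255,255,255,255,255,255,255,255,255], dp=[[-0.012,0.028,0],[-0.024,0.056,0],[-0.024,0.056,0],[-0.024,0.056,0],[-0.024,0.056,0],[-0.024,0.056,0],[-0.018,0.04,0],[-0.0095,0.0205,0],[0,0,0],[0,0,0]], rotation=[[0,0,0],[0,0,0],[0,0,0],[0,0,0],[0,0,0],[0,0,0],[0,0,0],[0,0,0],[0,0,0],[0,0,0]])

```text
clock: 29.3
position: [0.4427, -0.2705, 0.1624]
tool_rot: [-3.141, 0.0, 0.345]
force: [-0.3, -0.0, -4.2]
grip_width: 0.052
```

Run:
```python
from h import *
im,c=snap("wrist","w10");plan([.4435,-.271,.0555],np.radians(19.8))
cv2.imwrite("pics/w10b.png",cv2.resize(im,(800,600),interpolation=cv2.INTER_CUBIC))
```

```text
t 29.35 p [ 0.4428 -0.2703  0.1624] rot [-3.141  -0.      0.3455] w 0.0517 F [ 0.2 -0.2 -4. ] q [-0.09  0.56  0.73  1.97 -0.51  0.8  -0.29]
shift [0.0005 0.0012 0.1337] len 0.107
turn z -0.0
tilt fix (tool, units) [-0.0002 -0.     -0.    ]
shift after turn [0.0005 0.0011 0.1337]
```

View pics/w10b.png

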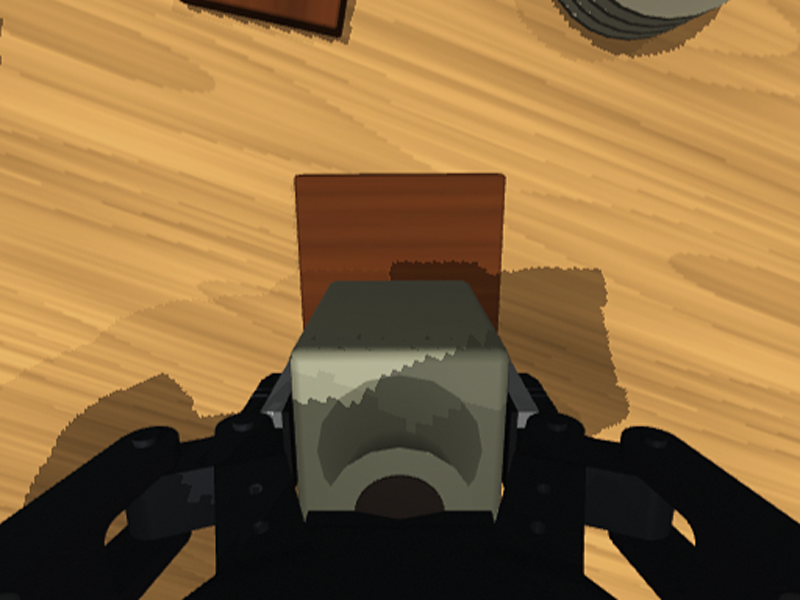

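Bottle's far bottom edge (334,281)-(464,281) is parallel to and centred on the stand's far edge (295,176)-(505,175). Lowering.

Emit:
move_arm(jaw=[255,255,255,255,255,255,255,255], dp=[[0.0005,0.0005,0.035],[0,0,0.05],[0,0,0.03],[0,0,0.012],[0,0,0.003],[0,0,0.0015],[0,0,0.0015],[0,0,0]], rotation=[[0,0,0],[0,0,0],[0,0,0],[0,0,0],[0,0,0],[0,0,0],[0,0,0],[0,0,0]])

```text
clock: 30.35
position: [0.4434, -0.2714, 0.0564]
tool_rot: [3.141, -0.0, 0.344]
force: [0.1, -0.3, -3.6]
grip_width: 0.0517
```

Emit:
move_arm(jaw=[255,255,255], dp=[[0,0,0.001],[0,0,0.0005],[0,0,0]], rotation=[[0,0,0],[0,0,0],[0,0,0]])

```text
clock: 30.72
position: [0.4433, -0.2714, 0.0555]
tool_rot: [-3.142, -0.001, 0.344]
force: [-2.6, 2.9, 11.9]
grip_width: 0.0515
```

Emit:
move_arm(jaw=[120,60,0,0,0,0,0,0,0,0], dp=[[0,0,0],[0,0,0],[0,0,0],[0,0,0],[0,0,-0.02],[0,0,-0.05],[0,0,-0.07],[0,0,-0.07],[0,0,-0.07],[0,0,0]], rotation=[[0,0,0],[0,0,0],[0,0,0],[0,0,0],[0,0,0],[0,0,0],[0,0,0],[0,0,0],[0,0,0],[0,0,0]])

```text
clock: 31.98
position: [0.444, -0.2724, 0.2831]
tool_rot: [3.138, -0.005, 0.343]
force: [0.1, 0.2, -0.3]
grip_width: 0.0852
```

Run:
```python
from h import *
state(); a,_=snap("side","e1"); b,_=snap("scene","e2"); w,_=snap("wrist","e3")
cv2.imwrite("pics/e.png",np.vstack([np.hstack([cv2.resize(a[120:340,150:450],(400,293)),cv2.resize(b[100:320,120:420],(400,293))]),np.hstack([cv2.resize(w,(400,300)),cv2.resize(w[60:260,130:400],(400,300))])]))
```

```text
t 31.98 p [ 0.444  -0.2724  0.2831] rot [ 3.1381 -0.005   0.3432] w 0.0852 F [ 0.1  0.2 -0.3] q [-0.21  0.41  0.88  1.84 -0.36  1.05 -0.42]
```

View pics/e.png

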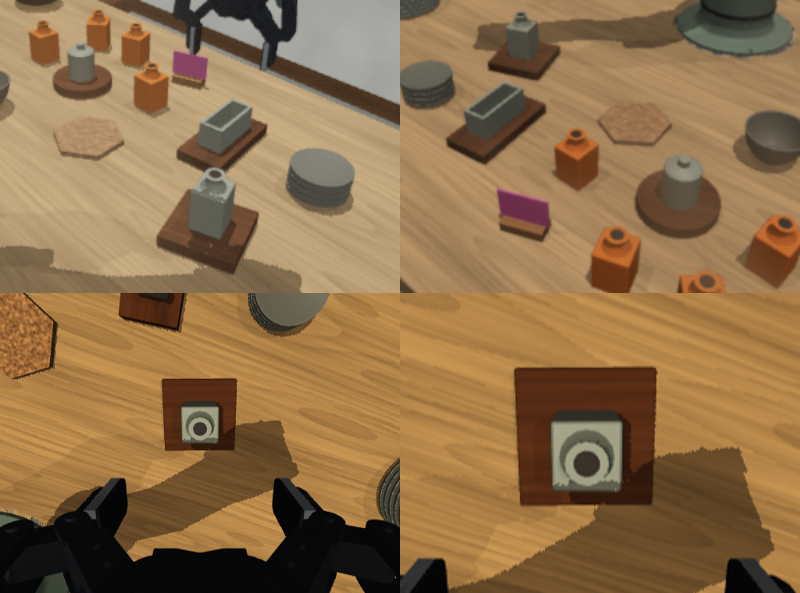

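All three stand upright on their own stands, the trivet is empty and the bystanders look untouched. One numeric check, then I'll hand in.

Run:
```python
from h import *
from workcell import workorder
c=np.load("pics/e3.npz"); g=lambda p:np.array([(130+(x-400)*.675,60+(y-293)*.6667) for x,y in p])
print("bottle",cast(c,g([(552,421),(623,421),(621,491),(553,489)]),.094).mean(0),"stand",cast(c,g([(515,368),(656,367),(653,504),(521,504)]),.022).mean(0))
s=np.load("pics/e2.npz"); d=np.load("pics/e1.npz")
print("jar knob scene",cast(s,[(120+(684-400)*.75,100+159*.751)],.102),"side",cast(d,[(150+82*.75,120+48*.751)],.102),"want .5852 .2237")
workorder.job_done(); state()
```

```text
bottle [ 0.44303258 -0.27255679] stand [ 0.44376002 -0.27172974]
jar knob scene [[0.58779479 0.22616651]] side [[0.57359919 0.20159811]] want .5852 .2237
the job is handed in; nothing more can be done
the job is handed in; nothing more can be done
```

I finished the job and handed it in at about 32 s of the 112 s. The bottle went onto the cork trivet and was let go there. Then the jar went to the round stand, the trough to the oblong stand and the bottle to the square stand.

**Final pictures:** all three pots stand upright on their own stands. The trivet is empty, and the saucers, bowl, price card and orange bottles look untouched.

**Last checks:**

| Pot | Offset from stand centre | How measured |
|---|---|---|
| Bottle | about 1 mm | wrist camera, after release |
| Trough | about 1 mm, yaw within 0.5° | wrist camera, just before lowering; only seen by eye after release |
| Jar | about 3.5 mm | scene camera, after release |

**Check that disagreed:** the side camera put the jar's knob about 25 mm off centre. I read that pixel off a shrunken picture of a distant object, so I gave it less weight. It conflicts with the scene view and the tool position at release (about 1 mm off). I handed in without resolving it.

**Contact force:** setting the bottle on the trivet briefly pushed about 42 N at the wrist, well under the 120 N limit. That push came through the bottle in the grip, not the arm or gripper body. The other placings stayed under about 12 N.

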